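# Stack a patient's dose pots for the day

### The arm

A 6-joint arm with a two-finger parallel gripper is mounted at the origin on the work surface. World frame = base frame: x ahead of the robot, y to its left, z up, the work surface at z = 0. Lengths are in m, angles in degrees, forces in N, time in s.
With the tool pointing down it reaches from about 0.35 to 0.725 m from the base axis. Payload 6 kg.
Tool frame: the origin (TCP) lies midway between the tips of the shut fingers; the grasp point (between the pads) lies 19 mm behind it; z points along the fingers, y is the direction in which the jaws open and shut (so a half turn about z gives the same grasp; the last joint's range is limited). The gripper opens to 85 mm and grips with 20 to 120 N. Pads are 22 mm wide; open, the fingers measure 114 mm over their backs; the gripper's body (76 mm by 85 mm) begins 54 mm behind the grasp point. The pads swing forward as they close: fully open they stand 13 mm farther back than shut.
Start: joints at [-49.463, 2.303, 4.859, 0, -92.561, -19.12], TCP at [0.219, -0.559, 0.231] pointing down, gripper open.
Joint ranges: [-146.85, 146.85], [-73.84, 115.35], [-62.03, 85.46], [-188.31, 113.3], [-161.28, -10.13], [-171.36, 171.36]. Speed limits (degrees/s): [147.25, 147.25, 172.46, 180, 180, 180].

### API

Orientations are given as [roll, pitch, yaw] about the fixed x, y, z axes, in that order (R = Rz(yaw) Ry(pitch) Rx(roll)).
In Python, from workcell import ctrl gives the robot as it stands. The module is installed in compiled form; this text tells all that it offers.
- The arm moves only by the tool arm_command, never from a script. Its argument "commands" is a list of rows, each an object of numbers: "grip": the gripper command: -1 is shut, 1 is fully open, values between are in proportion; "x", "y", "z": the shift along the tool's x, y, z in mm; "spin": the turn about the tool's z in rad. A call has 1 to 10 rows; each row shifts and turns the commanded pose from where the row before left it, along the tool's axes as they then stand; what a row does not reach is not made up. A row lasts 1/12 s, in which the tool goes at most 41.7 mm and 7.16 degrees, less where a joint would pass 70% of its speed; a pose out of reach is approached as far as the arm can. A call is refused whole if a number of a shift passes 41.7 or a number of a turn 0.125, either way. A call with a gripper value outside its range is refused whole. The fingers move at their own pace and stop on an object; "grip_force" is the grip in N (left out, the last holds). Time passes only in rows, so rows that do not move let the fingers close. It gives the time, the measured TCP pose, the force and the opening at its end, in the units of the state.
- ctrl.observe(): the state, without advancing time (a new reading comes with each control period).
- ctrl.camera(name): name is "scene" or "top"; returns (picture, depth): 480x640x3 uint8, blue, green, red; 480x640 float32, m along the optical axis (not along the pixel's ray), 0 where there is no reading.
- ctrl.camera_params(name): a dict with "intrinsics" (3x3 intrinsics, pixels), "extrinsics" (4x4, takes a point from world to camera coordinates). Camera axes: x right, y down, z forward; pixel columns grow to the right and rows downward; lengths in m; the calibration is good to about 2 mm. A picture is of the moment at which its call begins. camera_params takes no time and is no camera call.
- ctrl.close_job(): hands the job in, once; it reports no verdict.
Trained networks look in the newest picture that a camera, given by its name, has taken for a name from the list of things; names that differ only in an ending like _2 or _b are one class to them, and where a whole thing is asked for, a point or a joint stands for the part that bears it (a point fixed in the world has none). Each returns a list of dicts, best first, with "p" (0 to 1); they miss things now and then, are a little off and sometimes report something else, mostly with a low value. They report only what shows in the picture. A call takes as long as a camera call.
- ctrl.boxes_of(camera, thing): "at" ([x, y, z] in m, in the coordinates of the camera as it stood for that picture, good to about 4 mm: the middle of the surface that is visible of it).
- ctrl.cut_out(camera, thing): "pixels" (480x640 bool, what is visible of it).
- ctrl.place_of(camera, thing): "at" ([x, y, z] in m, in the coordinates of the camera as it stood for that picture, good to about 4 mm: a listed point, or the origin of a listed thing).
The state is a dict: "time_s": time; "joints": joint angles; "qd": joint speeds; "joint_efforts": joint torques, N m; "position": TCP position; "ee_rot": TCP orientation; "force": force on the tool from outside, world axes, zero at the start; "torque": the same for the moment, N m; "width": opening from 0.0 (shut) to 1.0 (fully open).
Only numpy, scipy, OpenCV 4.12 (cv2) and the standard library are available. Lean on these libraries where they do the work, as an engineer would, in place of code of your own. Each camera call takes 0.05 s, during which the arm holds its last target.

### The job

Set out the patient's dose pots: on the white base build the daytime stack with the evening pot (red lid) at the bottom, the midday pot (green lid) on it and the morning pot (yellow lid) on top, and put the night pot (blue lid) alone on the black base. Every pot must stand upright with its foot fully home in the recess below it. Leave the grey-lidded spare pot, the brown jar and the carton where they are.

Things in the scene. Friction and masses are not known exactly. Their poses are not given: they have to be found in the camera images.
- yellow_pot_mid (a point): Morning dose pot: closed rigid white pot with yellow lid (all yellow from above), 54 mm across, 46 mm high, about 70 g, upright and loose. Point: its centre, 23 mm above its underside; z up. Below, a tapered foot 5 mm high (36 to 43 mm across); on top, a rim round a recess 47 mm across, 6 mm deep. The foot enters the recess below and the shoulder rests on that rim: stacked centres are 41 mm apart
- green_pot_mid (a point): Midday dose pot: closed rigid white pot with green lid (all green from above), 54 mm across, 46 mm high, about 70 g, upright and loose. Point: its centre, 23 mm above its underside; z up. Below, a tapered foot 5 mm high (36 to 43 mm across); on top, a rim round a recess 47 mm across, 6 mm deep. The foot enters the recess below and the shoulder rests on that rim: stacked centres are 41 mm apart
- red_pot_mid (a point): Evening dose pot: closed rigid white pot with red lid (all red from above), 54 mm across, 46 mm high, about 70 g, upright and loose. Point: its centre, 23 mm above its underside; z up. Below, a tapered foot 5 mm high (36 to 43 mm across); on top, a rim round a recess 47 mm across, 6 mm deep. The foot enters the recess below and the shoulder rests on that rim: stacked centres are 41 mm apart
- blue_pot_mid (a point): Night dose pot: closed rigid white pot with blue lid (all blue from above), 54 mm across, 46 mm high, about 70 g, upright and loose. Point: its centre, 23 mm above its underside; z up. Below, a tapered foot 5 mm high (36 to 43 mm across); on top, a rim round a recess 47 mm across, 6 mm deep. The foot enters the recess below and the shoulder rests on that rim: stacked centres are 41 mm apart
- day_base: White round stacking base for the daytime pots, fixed to the counter: a disc 88 mm across and 6 mm thick with a raised ring in its middle, 54 mm across outside, 47 mm inside, its top 12 mm above the counter. Origin at the centre of its underside, z up. A pot seated in it has its centre 30 mm above this origin
- night_base: Black round stacking base for the night pot, fixed to the counter: a disc 88 mm across and 6 mm thick with a raised ring in its middle, 54 mm across outside, 47 mm inside, its top 12 mm above the counter. Origin at the centre of its underside, z up. A pot seated in it has its centre 30 mm above this origin
- spare_pot: Spare pot, a bystander: same shape and size as the dose pots but with a grey lid; loose. Origin at the centre of its underside, z up
- brown_bottle: Bystander: small brown glass jar with a white cap, 44 mm across, 75 mm high, standing loose. Origin at the centre of its underside, z up
- carton: Bystander: white medicine carton with a blue band, 36 x 62 x 24 mm (its x, y, z), lying loose. Origin at the centre of its underside, z up

How it is judged (in metres and radians):
At the end, for the whole second after the job is handed in: Red seated on the white base, green on red, yellow on green, blue seated on the black base: each centred within 7 mm on what it stands on, within 3 mm of seated height (centre 30, 71, 112 mm above the base's origin), tilted under 4 degrees, at rest (below 0.02 m/s, 0.2 rad/s) (horizontal distance between blue_pot_mid and night_base below 0.007 m and z of blue_pot_mid in the frame of night_base between 0.027 and 0.033 m and angle between each of blue_pot_mid, red_pot_mid, green_pot_mid, yellow_pot_mid's own z axis and vertical below 0.07 rad and linear speed of each of blue_pot, red_pot, green_pot, yellow_pot below 0.02 m/s and angular speed of each of blue_pot, red_pot, green_pot, yellow_pot below 0.2 rad/s and horizontal distance between red_pot_mid and day_base below 0.007 m and z of red_pot_mid in the frame of day_base between 0.027 and 0.033 m and horizontal distance between green_pot_mid and red_pot_mid below 0.007 m and z of green_pot_mid in the frame of day_base between 0.068 and 0.074 m and horizontal distance between yellow_pot_mid and green_pot_mid below 0.007 m and z of yellow_pot_mid in the frame of day_base between 0.109 and 0.115 m); the robot touches nothing.
It fails at once if the grey-lidded spare pot is pushed more than 30 mm from its place or tipped over (distance of spare_pot from where it was at the start of the episode above 0.03 m or angle between spare_pot's own z axis and vertical above 0.5 rad).
It fails at once if the brown jar is pushed more than 30 mm from its place or tipped over (distance of brown_bottle from where it was at the start of the episode above 0.03 m or angle between brown_bottle's own z axis and vertical above 0.5 rad).
It fails at once if the carton is pushed more than 30 mm from its place or tipped over (distance of carton from where it was at the start of the episode above 0.03 m or angle between carton's own z axis and vertical above 0.5 rad).
It also fails if it takes over 128 s, if anything falls off the work surface, if the arm or the gripper's body presses on something with over 40 N, if the wrist force passes 120 N, or if a joint passes its speed limit or range.

## Working session

There is one attempt and no reset: what is moved stays moved. The work goes in short steps, Python scripts to look and compute and a tool call to move; the robot and the scene stay as the last step left them, time stands still between calls to the robot, and variables do not carry over. Pictures are saved under pics/ and viewed, and the job is handed in when it is done.

Besides the shell and the picture viewer there is one more tool, called after "Request:" by a JSON object that holds its "method" and its "body". arm_command: Moves the arm, as the interface text tells. Its arguments: {"type":"object","properties":{"commands":{"type":"array","items":{"type":"object","properties":{"grip":{"type":"number"},"x":{"type":"number"},"y":{"type":"number"},"z":{"type":"number"},"spin":{"type":"number"}}}},"grip_force":{"type":"number"}},"required":["commands"]}

```bash
mkdir -p pics; cat > h.py <<'E'
import numpy as np, cv2
from workcell import ctrl
def pic(cam,name):
    im,d=ctrl.camera(cam); cv2.imwrite(f'pics/{name}.png',im); return im,d
def world(cam,p):
    E=np.array(ctrl.camera_params(cam)['extrinsics']); return (np.linalg.inv(E)@np.r_[p,1])[:3]
def cloud(cam,d):
    P=ctrl.camera_params(cam);K=np.array(P['intrinsics']);E=np.linalg.inv(np.array(P['extrinsics']))
    v,u=np.mgrid[:480,:640]; c=np.stack([(u-K[0,2])/K[0,0]*d,(v-K[1,2])/K[1,1]*d,d],-1)
    return c@E[:3,:3].T+E[:3,3]
E
python3 - <<'E'
from h import *
s=ctrl.observe(); print(s)
for c in ('top','scene'):
    im,d=pic(c,c+'0')
    for t in ['yellow_pot_mid','green_pot_mid','red_pot_mid','blue_pot_mid','day_base','night_base','spare_pot','brown_bottle','carton']:
        r=ctrl.place_of(c,t)
        print(c,t,[(round(x['p'],2),world(c,x['at']).round(4).tolist()) for x in r[:2]])
E
```

```text
{'time_s': 0.0, 'joints': array([-4.94642288e+01,  2.33932936e+00,  4.80181182e+00, -2.85704469e-02,
       -9.25612897e+01, -1.91193497e+01]), 'qd': array([-0.03918827,  0.0618008 ,  0.05703645, -0.02140532,  0.04737815,
       -0.02105069]), 'joint_efforts': array([ 1.46617672e-04, -3.68200099e+01,  3.47421491e+01,  6.93227112e+00,
       -5.23162074e-03,  6.83102748e-07]), 'position': array([ 0.21905039, -0.55822887,  0.2302604 ]), 'ee_rot': array([ 1.79897294e+02, -5.39337537e-03, -1.58582322e+02]), 'force': array([ 0.66347312, -0.84041153,  0.37611694]), 'torque': array([-0.02804635,  0.01024765,  0.00020767]), 'width': 0.9991461530053776}
top yellow_pot_mid [(0.93, [0.613, -0.1325, 0.0235])]
top green_pot_mid [(0.76, [0.4347, -0.2248, 0.022]), (0.27, [0.5111, -0.3721, 0.0244])]
top red_pot_mid [(0.96, [0.5136, -0.3743, 0.026])]
top blue_pot_mid [(0.91, [0.4757, 0.0211, 0.0241])]
top day_base [(0.8, [0.6183, 0.1467, -0.0028])]
top night_base [(0.85, [0.5356, 0.3956, 0.0008])]
top spare_pot [(0.9, [0.4014, 0.2507, 0.0028])]
top brown_bottle [(0.97, [0.5509, -0.2366, -0.0028])]
top carton []
scene yellow_pot_mid [(0.7, [0.6109, -0.1319, 0.0228])]
scene green_pot_mid [(0.87, [0.4325, -0.2182, 0.0259])]
scene red_pot_mid [(0.87, [0.5123, -0.3734, 0.0286])]
scene blue_pot_mid [(0.88, [0.4697, 0.0189, 0.0217]), (0.48, [0.5311, 0.3969, 0.0032])]
scene day_base [(0.84, [0.6143, 0.1456, 0.0033])]
scene night_base [(0.86, [0.532, 0.3971, 0.0036])]
scene spare_pot [(0.93, [0.4016, 0.2521, -0.0012])]
scene brown_bottle [(0.66, [0.545, -0.2384, 0.0044])]
scene carton [(0.58, [0.5268, 0.2497, -0.0009])]
```

View pics/top0.png

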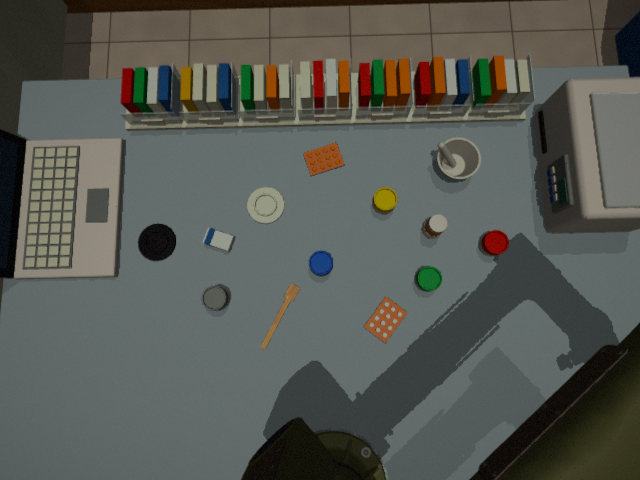

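View pics/scene0.png

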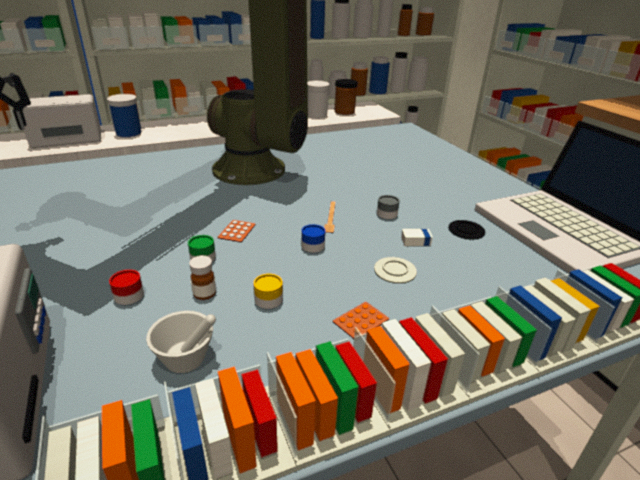

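```bash
cat > m.py <<'E'
from h import *
def planept(cam,u,v,z):
    P=ctrl.camera_params(cam);K=np.array(P['intrinsics']);E=np.linalg.inv(np.array(P['extrinsics']))
    r=E[:3,:3]@np.linalg.inv(K)@np.array([u,v,1.]);o=E[:3,3]
    return o+r*(z-o[2])/r[2]
def meas(cam,thing,ztop,d,im):
    r=ctrl.cut_out(cam,thing)
    if not r: return None
    m=r[0]['pixels'].astype(np.uint8)
    C=cloud(cam,d); k=(m>0)&(d>0); 
    pts=C[k]; zz=pts[:,2]
    t=pts[abs(zz-ztop)<.006]
    # outline circle
    cs,_=cv2.findContours(m,cv2.RETR_EXTERNAL,cv2.CHAIN_APPROX_NONE); c=max(cs,key=cv2.contourArea)
    e=cv2.fitEllipse(c)
    M=[0.5*(t[:,i].min()+t[:,i].max()) for i in (0,1)] if len(t) else None
    return dict(p=round(r[0]['p'],2),n=int(m.sum()),zmed=np.median(zz).round(4),zmax=np.percentile(zz,95).round(4),cen=t.mean(0).round(4) if len(t) else None,mid=np.round(M,4) if M else None,ell=np.round([*e[0],*e[1]],1),pl=planept(cam,*e[0],ztop).round(4))
E
python3 - <<'E'
from m import *
for c in ('top','scene'):
    print(np.linalg.inv(np.array(ctrl.camera_params(c)['extrinsics'])).round(3))
    im,d=ctrl.camera(c)
    for t,z in [('yellow_pot_mid',.046),('green_pot_mid',.046),('red_pot_mid',.046),('blue_pot_mid',.046),('day_base',.006),('night_base',.006),('spare_pot',.046),('carton',.024)]:
        print(c,t,meas(c,t,z,d,im))
E
```

```text
[[-0.022 -0.985  0.172  0.349]
 [-1.     0.023  0.006  0.004]
 [-0.01  -0.172 -0.985  1.055]
 [ 0.     0.     0.     1.   ]]
top yellow_pot_mid {'p': 0.69, 'n': 519, 'zmed': np.float64(0.0408), 'zmax': np.float64(0.0477), 'cen': array([ 0.6147, -0.1299,  0.0433]), 'mid': array([ 0.6137, -0.1294]), 'ell': array([383.9, 200.6,  23.4,  26.4]), 'pl': array([ 0.6101, -0.1278,  0.046 ])}
top green_pot_mid {'p': 0.93, 'n': 569, 'zmed': np.float64(0.0407), 'zmax': np.float64(0.0477), 'cen': array([ 0.4334, -0.2197,  0.0434]), 'mid': array([ 0.4337, -0.2181]), 'ell': array([427.5, 279.1,  24. ,  28.4]), 'pl': array([ 0.4317, -0.2147,  0.046 ])}
top red_pot_mid {'p': 0.89, 'n': 607, 'zmed': np.float64(0.0408), 'zmax': np.float64(0.0474), 'cen': array([ 0.5108, -0.3708,  0.0433]), 'mid': array([ 0.5105, -0.3704]), 'ell': array([493.3, 243.2,  24.3,  29.9]), 'pl': array([ 0.5074, -0.3644,  0.046 ])}
top blue_pot_mid {'p': 0.88, 'n': 496, 'zmed': np.float64(0.0405), 'zmax': np.float64(0.0474), 'cen': array([0.4735, 0.0169, 0.0433]), 'mid': array([0.4729, 0.0176]), 'ell': array([320.7, 263.5,  23.
[... 2480 characters left out ...]
ed': np.float64(0.0075), 'zmax': np.float64(0.0131), 'cen': array([0.5386, 0.3888, 0.0073]), 'mid': array([0.5328, 0.3927]), 'ell': array([466. , 229.6,  18.3,  37.6]), 'pl': array([0.536 , 0.3914, 0.006 ])}
scene spare_pot {'p': 0.6, 'n': 461, 'zmed': np.float64(0.0381), 'zmax': np.float64(0.0475), 'cen': array([0.3997, 0.2495, 0.0437]), 'mid': array([0.4004, 0.2486]), 'ell': array([387.5, 206.4,  22.3,  24.6]), 'pl': array([0.4297, 0.23  , 0.046 ])}
scene carton {'p': 0.95, 'n': 529, 'zmed': np.float64(0.022), 'zmax': np.float64(0.0266), 'cen': array([0.5361, 0.245 , 0.0246]), 'mid': array([0.533 , 0.2477]), 'ell': array([416. , 237.3,  18.6,  34.7]), 'pl': array([0.5472, 0.2375, 0.024 ])}
```

Request:
{"method": "arm_command", "body": {"commands": [{"grip": 1,"spin": 0.1246},{"grip": 1,"spin": 0.1246},{"grip": 1,"spin": 0.1246},{"grip": 1,"x": -41,"y": 26},{"grip": 1,"x": -41,"y": 26},{"grip": 1,"x": -41,"y": 26},{"grip": 1,"x": -41,"y": 26},{"grip": 1,"x": -41,"y": 26},{"grip": 1,"x": -41,"y": 26},{"grip": 1,"x": -41,"y": 26}], "grip_force": 40}}

```text
$.commands[0]: bad value
```

Request:
{"method": "arm_command", "body": {"commands": [{"grip": 1},{"grip": 1},{"grip": 1}]}}

```text
$.commands[0]: bad value
```

Request:
{"method": "arm_command", "body": {"commands": [{"grip": 1,"x": 0,"y": 0,"z": 0,"spin": 0.1246},{"grip": 1,"x": 0,"y": 0,"z": 0,"spin": 0.1246},{"grip": 1,"x": 0,"y": 0,"z": 0,"spin": 0.1246},{"grip": 1,"x": 0,"y": 0,"z": 0,"spin": 0}], "grip_force": 40}}

```text
time_s: 2.23
position: [0.2191, -0.5585, 0.2313]
ee_rot: [180.0, -0.0, 179.7]
force: [0.8, 0.1, -1.1]
width: 1.002
```

Request:
{"method": "arm_command", "body": {"commands": [{"grip": 1,"x": -32.4,"y": 20.7,"z": 0,"spin": 0},{"grip": 1,"x": -32.4,"y": 20.7,"z": 0,"spin": 0},{"grip": 1,"x": -32.4,"y": 20.7,"z": 0,"spin": 0},{"grip": 1,"x": -32.4,"y": 20.7,"z": 0,"spin": 0},{"grip": 1,"x": -32.4,"y": 20.7,"z": 0,"spin": 0},{"grip": 1,"x": -32.4,"y": 20.7,"z": 0,"spin": 0},{"grip": 1,"x": -32.4,"y": 20.7,"z": 0,"spin": 0},{"grip": 1,"x": -32.4,"y": 20.7,"z": 0,"spin": 0},{"grip": 1,"x": -32.4,"y": 20.7,"z": 0,"spin": 0},{"grip": 1,"x": 0,"y": 0,"z": 0,"spin": 0}]}}

```text
time_s: 3.07
position: [0.515, -0.3683, 0.2296]
ee_rot: [179.9, -0.0, -179.5]
force: [-0.1, -0.7, -1.8]
width: 1.002
```

Request:
{"method": "arm_command", "body": {"commands": [{"grip": 1,"x": 0,"y": 0,"z": 0,"spin": 0},{"grip": 1,"x": 0,"y": 0,"z": 0,"spin": 0}]}}

```text
time_s: 3.23
position: [0.5107, -0.3722, 0.2311]
ee_rot: [180.0, -0.0, -179.8]
force: [0.3, -0.6, -0.0]
width: 0.997
```

Request:
{"method": "arm_command", "body": {"commands": [{"grip": 1,"x": 0,"y": 0,"z": 30,"spin": 0},{"grip": 1,"x": 0,"y": 0,"z": 30,"spin": 0},{"grip": 1,"x": 0,"y": 0,"z": 30,"spin": 0},{"grip": 1,"x": 0,"y": 0,"z": 30,"spin": 0},{"grip": 1,"x": 0,"y": 0,"z": 30,"spin": 0},{"grip": 1,"x": 0,"y": 0,"z": 30,"spin": 0},{"grip": 1,"x": 0,"y": 0,"z": 20,"spin": 0},{"grip": 1,"x": 0,"y": 0,"z": 12,"spin": 0},{"grip": 1,"x": 0,"y": 0,"z": 9,"spin": 0},{"grip": 1,"x": 0,"y": 0,"z": 0,"spin": 0}]}}

```text
time_s: 4.07
position: [0.5096, -0.3726, 0.0091]
ee_rot: [180.0, -0.1, 180.0]
force: [0.0, 0.1, -0.0]
width: 1.005
```

Request:
{"method": "arm_command", "body": {"commands": [{"grip": 1,"x": 0,"y": 0,"z": 0,"spin": 0},{"grip": 0,"x": 0,"y": 0,"z": 0,"spin": 0},{"grip": -1,"x": 0,"y": 0,"z": 0,"spin": 0},{"grip": -1,"x": 0,"y": 0,"z": 0,"spin": 0},{"grip": -1,"x": 0,"y": 0,"z": 0,"spin": 0},{"grip": -1,"x": 0,"y": 0,"z": 0,"spin": 0},{"grip": -1,"x": 0,"y": 0,"z": 0,"spin": 0},{"grip": -1,"x": 0,"y": 0,"z": 0,"spin": 0}]}}

```text
time_s: 4.73
position: [0.5116, -0.3727, 0.012]
ee_rot: [-179.9, 0.1, -180.0]
force: [-0.6, -0.3, 5.2]
width: 0.616
```

Request:
{"method": "arm_command", "body": {"commands": [{"grip": -1,"x": 0,"y": 0,"z": -5,"spin": 0},{"grip": -1,"x": 0,"y": 0,"z": -15,"spin": 0},{"grip": -1,"x": 0,"y": 0,"z": -30,"spin": 0},{"grip": -1,"x": 0,"y": 0,"z": -30,"spin": 0},{"grip": -1,"x": 0,"y": 0,"z": -30,"spin": 0},{"grip": -1,"x": 0,"y": 0,"z": -20,"spin": 0},{"grip": -1,"x": 0,"y": 0,"z": -5,"spin": 0},{"grip": -1,"x": 0,"y": 0,"z": 0,"spin": 0},{"grip": -1,"x": 0,"y": 0,"z": 0,"spin": 0},{"grip": -1,"x": 0,"y": 0,"z": 0,"spin": 0}]}}

```text
time_s: 5.57
position: [0.5099, -0.3716, 0.1427]
ee_rot: [179.9, -0.2, 180.0]
force: [-0.1, 0.1, -1.3]
width: 0.622
```

```bash
python3 - <<'E'
from m import *
print(ctrl.observe()['position'])
for c in ('top','scene'):
    im,d=pic(c,c+'1')
    print(c,[(x['p'],world(c,x['at']).round(4)) for x in ctrl.place_of(c,'red_pot_mid')])
E
```

```text
[ 0.50991357 -0.37160114  0.14274994]
top [(0.92, array([ 0.5119, -0.3732,  0.1551]))]
scene [(0.7, array([ 0.5091, -0.3696,  0.1578]))]
```

View pics/scene1.png

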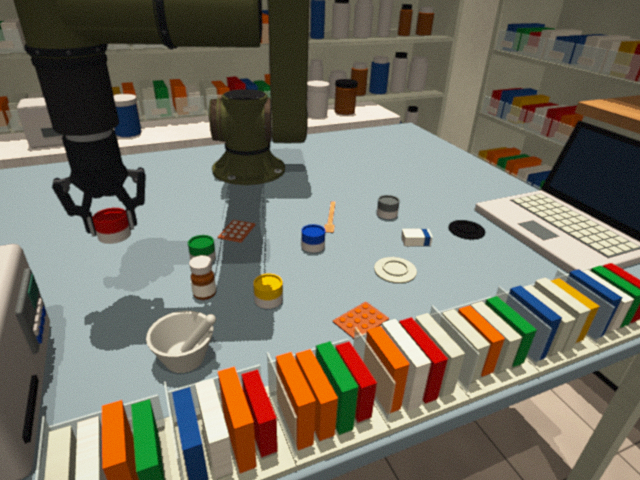

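View pics/top1.png

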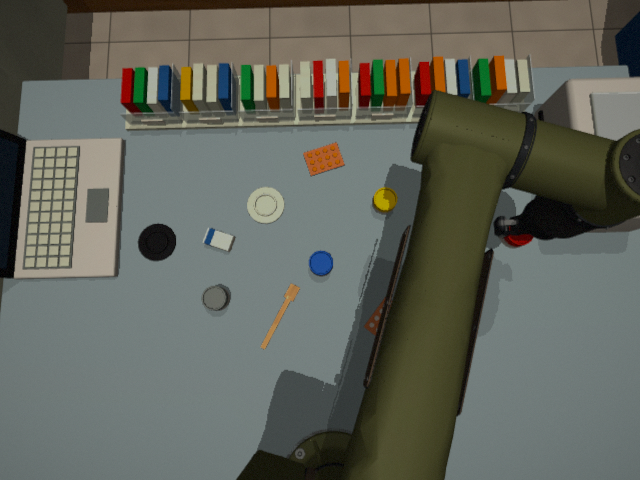

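Request:
{"method": "arm_command", "body": {"commands": [{"grip": -1,"x": 0,"y": 10,"z": -10,"spin": 0},{"grip": -1,"x": -8,"y": 26,"z": 0,"spin": 0},{"grip": -1,"x": -8,"y": 36,"z": 0,"spin": 0},{"grip": -1,"x": -8,"y": 36,"z": 0,"spin": 0},{"grip": -1,"x": -8,"y": 36,"z": 0,"spin": 0},{"grip": -1,"x": -8,"y": 36,"z": 0,"spin": 0},{"grip": -1,"x": -8,"y": 36,"z": 0,"spin": 0},{"grip": -1,"x": -8,"y": 36,"z": 0,"spin": 0},{"grip": -1,"x": -8,"y": 36,"z": 0,"spin": 0},{"grip": -1,"x": -8,"y": 36,"z": 0,"spin": 0}]}}

```text
time_s: 6.6
position: [0.5827, -0.046, 0.1561]
ee_rot: [180.0, 0.0, -180.0]
force: [1.6, -0.7, -0.7]
width: 0.624
```

Request:
{"method": "arm_command", "body": {"commands": [{"grip": -1,"x": -8,"y": 36,"z": 0,"spin": 0},{"grip": -1,"x": -8,"y": 36,"z": 0,"spin": 0},{"grip": -1,"x": -8,"y": 36,"z": 0,"spin": 0},{"grip": -1,"x": -8,"y": 36,"z": 0,"spin": 0},{"grip": -1,"x": -2.5,"y": 32,"z": 0,"spin": 0},{"grip": -1,"x": 0,"y": 16.5,"z": 0,"spin": 0},{"grip": -1,"x": 0,"y": 0,"z": 0,"spin": 0},{"grip": -1,"x": 0,"y": 0,"z": 0,"spin": 0}]}}

```text
time_s: 7.27
position: [0.6168, 0.1452, 0.1554]
ee_rot: [-180.0, -0.0, -179.9]
force: [0.0, -0.4, -0.7]
width: 0.622
```

Request:
{"method": "arm_command", "body": {"commands": [{"grip": -1,"x": 0,"y": 0,"z": 0,"spin": 0},{"grip": -1,"x": 0,"y": 0,"z": 0,"spin": 0}]}}

```text
time_s: 7.43
position: [0.6172, 0.1432, 0.1557]
ee_rot: [180.0, 0.0, 179.9]
force: [-0.3, -0.2, -0.8]
width: 0.625
```

```bash
python3 - <<'E'
from m import *
print(ctrl.observe()['position'])
for c in ('top','scene'):
    im,d=pic(c,c+'2')
    for t in('red_pot_mid','day_base'): print(c,t,[(x['p'],world(c,x['at']).round(4)) for x in ctrl.place_of(c,t)])
E
```

```text
[0.6171674  0.14320695 0.15570744]
top red_pot_mid [(0.72, array([0.6166, 0.1409, 0.1693]))]
top day_base [(0.87, array([0.6165, 0.1466, 0.0021]))]
scene red_pot_mid [(0.67, array([0.6166, 0.1448, 0.169 ])), (0.49, array([0.4676, 0.0165, 0.0242]))]
scene day_base [(0.67, array([0.6136, 0.1433, 0.0013]))]
```

View pics/scene2.png

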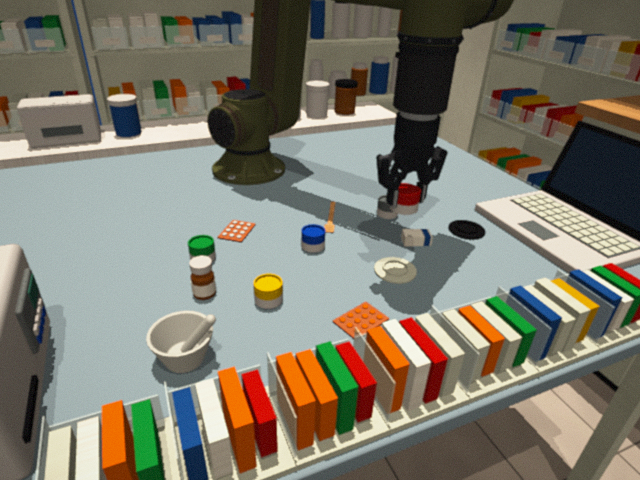

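Request:
{"method": "arm_command", "body": {"commands": [{"grip": -1,"x": 0,"y": 0.5,"z": 25,"spin": 0},{"grip": -1,"x": 0,"y": 0,"z": 30,"spin": 0},{"grip": -1,"x": 0,"y": 0,"z": 30,"spin": 0},{"grip": -1,"x": 0,"y": 0,"z": 20,"spin": 0},{"grip": -1,"x": 0,"y": 0,"z": 10,"spin": 0},{"grip": -1,"x": 0,"y": 0,"z": 5,"spin": 0},{"grip": -1,"x": 0,"y": 0,"z": 0,"spin": 0},{"grip": -1,"x": 0,"y": 0,"z": 0,"spin": 0},{"grip": -1,"x": 0,"y": 0,"z": 0,"spin": 0}]}}

```text
time_s: 8.48
position: [0.6183, 0.1452, 0.0374]
ee_rot: [179.9, 0.2, -180.0]
force: [-1.0, -0.6, 0.4]
width: 0.617
```

```bash
python3 - <<'E'
from m import *
print(ctrl.observe()['position'])
im,d=pic('scene','scene3')
cv2.imwrite('pics/s3c.png',cv2.resize(im[180:310,330:480],None,fx=5,fy=4.5,interpolation=cv2.INTER_CUBIC))
for t in('red_pot_mid','day_base'): print(t,[(x['p'],world('scene',x['at']).round(4)) for x in ctrl.place_of('scene',t)])
E
```

```text
[0.61827124 0.14517644 0.03740156]
red_pot_mid [(0.96, array([0.616 , 0.1442, 0.0519]))]
day_base [(0.97, array([0.6142, 0.1437, 0.0016]))]
```

View pics/s3c.png

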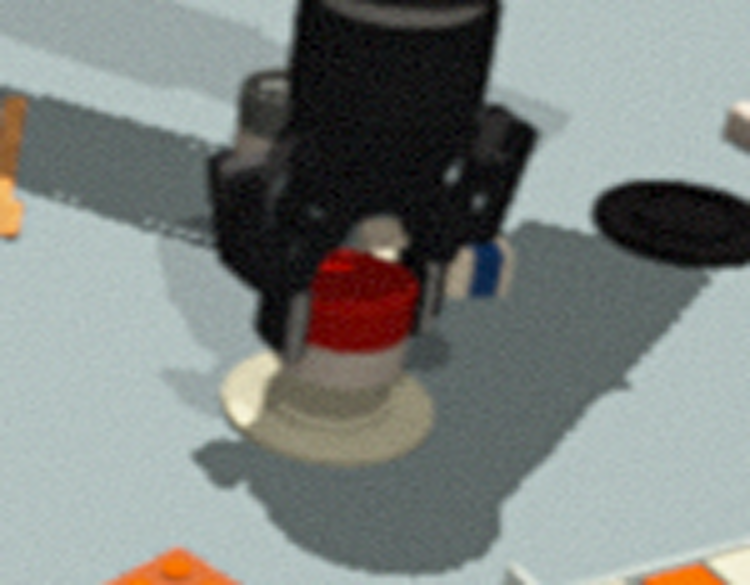

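Request:
{"method": "arm_command", "body": {"commands": [{"grip": -1,"x": 1.5,"y": 0,"z": 3,"spin": 0},{"grip": -1,"x": 0,"y": 0,"z": 3,"spin": 0},{"grip": -1,"x": 0,"y": 0,"z": 3,"spin": 0},{"grip": -1,"x": 0,"y": 0,"z": 3,"spin": 0},{"grip": -1,"x": 0,"y": 0,"z": 0,"spin": 0},{"grip": -1,"x": 0,"y": 0,"z": 0,"spin": 0}]}}

```text
time_s: 9.13
position: [0.6155, 0.1446, 0.0228]
ee_rot: [-180.0, -0.0, 180.0]
force: [0.3, 0.8, -0.5]
width: 0.621
```

Request:
{"method": "arm_command", "body": {"commands": [{"grip": -1,"x": 0,"y": 0,"z": 2,"spin": 0},{"grip": -1,"x": 0,"y": 0,"z": 2,"spin": 0},{"grip": -1,"x": 0,"y": 0,"z": 2,"spin": 0},{"grip": -1,"x": 0,"y": 0,"z": 0,"spin": 0},{"grip": -1,"x": 0,"y": 0,"z": 0,"spin": 0}]}}

```text
time_s: 9.55
position: [0.6164, 0.1448, 0.019]
ee_rot: [180.0, 0.1, -180.0]
force: [-2.3, -0.9, 5.4]
width: 0.623
```

Request:
{"method": "arm_command", "body": {"commands": [{"grip": -1,"x": 0,"y": 0,"z": 1,"spin": 0},{"grip": -1,"x": 0,"y": 0,"z": 1,"spin": 0},{"grip": -1,"x": 0,"y": 0,"z": 0,"spin": 0},{"grip": -1,"x": 0,"y": 0,"z": 0,"spin": 0}]}}

```text
time_s: 9.88
position: [0.6167, 0.1448, 0.0189]
ee_rot: [-180.0, 0.2, -180.0]
force: [-8.1, -0.0, 13.8]
width: 0.623
```

Request:
{"method": "arm_command", "body": {"commands": [{"grip": 0.5,"x": 0,"y": 0,"z": 0,"spin": 0},{"grip": 1,"x": 0,"y": 0,"z": 0,"spin": 0},{"grip": 1,"x": 0,"y": 0,"z": 0,"spin": 0},{"grip": 1,"x": 0,"y": 0,"z": 0,"spin": 0},{"grip": 1,"x": 0,"y": 0,"z": 0,"spin": 0}]}}

```text
time_s: 10.3
position: [0.6155, 0.1447, 0.0149]
ee_rot: [-180.0, -0.0, 180.0]
force: [0.4, 0.1, 0.2]
width: 1.003
```

Request:
{"method": "arm_command", "body": {"commands": [{"grip": 1,"x": 0,"y": 0,"z": -10,"spin": 0},{"grip": 1,"x": 0,"y": 0,"z": -30,"spin": 0},{"grip": 1,"x": 0,"y": 0,"z": -35,"spin": 0},{"grip": 1,"x": 0,"y": 0,"z": -35,"spin": 0},{"grip": 1,"x": 0,"y": 0,"z": -35,"spin": 0},{"grip": 1,"x": 0,"y": -36,"z": -20,"spin": 0},{"grip": 1,"x": 10,"y": -36,"z": -15,"spin": 0},{"grip": 1,"x": 15,"y": -36,"z": 0,"spin": 0},{"grip": 1,"x": 15,"y": -36,"z": 0,"spin": 0},{"grip": 1,"x": 15,"y": -36,"z": 0,"spin": 0}]}}

```text
time_s: 11.13
position: [0.5599, -0.0367, 0.1965]
ee_rot: [180.0, 0.1, -180.0]
force: [0.1, -0.5, -0.2]
width: 0.998
```

```bash
python3 - <<'E'
from m import *
print(ctrl.observe()['position'])
for c in ('top','scene'):
    im,d=pic(c,c+'4')
    r=ctrl.place_of(c,'red_pot_mid'); print(c,[(x['p'],world(c,x['at']).round(4)) for x in r])
    b=ctrl.place_of(c,'day_base'); print(c,[(x['p'],world(c,x['at']).round(4)) for x in b])
    print(meas(c,'red_pot_mid',.053,d,im))
    if c=='scene':cv2.imwrite('pics/s4c.png',cv2.resize(im[200:310,330:480],None,fx=5,fy=5,interpolation=cv2.INTER_CUBIC))
E
```

```text
[ 0.55992713 -0.03668421  0.1964528 ]
top [(0.7, array([0.6195, 0.1426, 0.0333]))]
top [(0.8, array([ 0.6179,  0.1475, -0.0018]))]
{'p': 0.59, 'n': 143, 'zmed': np.float64(0.0458), 'zmax': np.float64(0.0543), 'cen': array([0.5972, 0.1373, 0.0508]), 'mid': array([0.5989, 0.137 ]), 'ell': array([266.3, 209.6,   8.9,  18.3]), 'pl': array([0.594 , 0.1358, 0.053 ])}
scene [(0.73, array([0.6145, 0.1425, 0.0332]))]
scene [(0.68, array([0.611 , 0.1416, 0.0012]))]
{'p': 0.69, 'n': 718, 'zmed': np.float64(0.0471), 'zmax': np.float64(0.0542), 'cen': array([0.6136, 0.1436, 0.0504]), 'mid': array([0.613 , 0.1424]), 'ell': array([396.7, 257.6,  27.6,  31.5]), 'pl': array([0.637 , 0.1272, 0.053 ])}
```

View pics/s4c.png

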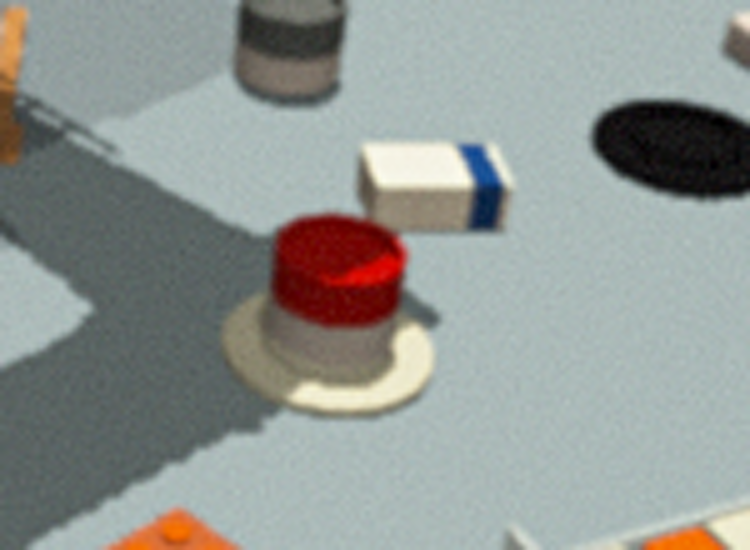

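Request:
{"method": "arm_command", "body": {"commands": [{"grip": 1,"x": 21.2,"y": -30.8,"z": 0,"spin": 0},{"grip": 1,"x": 21.2,"y": -30.8,"z": 0,"spin": 0},{"grip": 1,"x": 21.2,"y": -30.8,"z": 0,"spin": 0},{"grip": 1,"x": 21.2,"y": -30.8,"z": 0,"spin": 0},{"grip": 1,"x": 21.2,"y": -30.8,"z": 0,"spin": 0},{"grip": 1,"x": 21.2,"y": -30.8,"z": 0,"spin": 0},{"grip": 1,"x": 0,"y": 0,"z": 0,"spin": 0},{"grip": 1,"x": 0,"y": 0,"z": 0,"spin": 0},{"grip": 1,"x": 0,"y": 0,"z": 0,"spin": 0}]}}

```text
time_s: 12.28
position: [0.4339, -0.2196, 0.1952]
ee_rot: [180.0, -0.0, -180.0]
force: [-0.6, 1.2, 0.2]
width: 1.0
```

Request:
{"method": "arm_command", "body": {"commands": [{"grip": 1,"x": 0.5,"y": 0,"z": 25,"spin": 0},{"grip": 1,"x": 0,"y": 0,"z": 30,"spin": 0},{"grip": 1,"x": 0,"y": 0,"z": 30,"spin": 0},{"grip": 1,"x": 0,"y": 0,"z": 30,"spin": 0},{"grip": 1,"x": 0,"y": 0,"z": 30,"spin": 0},{"grip": 1,"x": 0,"y": 0,"z": 20,"spin": 0},{"grip": 1,"x": 0,"y": 0,"z": 13,"spin": 0},{"grip": 1,"x": 0,"y": 0,"z": 6,"spin": 0},{"grip": 1,"x": 0,"y": 0,"z": 0,"spin": 0},{"grip": 1,"x": 0,"y": 0,"z": 0,"spin": 0}]}}

```text
time_s: 13.12
position: [0.4337, -0.2195, 0.0118]
ee_rot: [-180.0, 0.0, -179.9]
force: [0.5, -0.4, 1.0]
width: 1.0
```

Request:
{"method": "arm_command", "body": {"commands": [{"grip": 0.4,"x": 0,"y": 0,"z": 0,"spin": 0},{"grip": -1,"x": 0,"y": 0,"z": 0,"spin": 0},{"grip": -1,"x": 0,"y": 0,"z": 0,"spin": 0},{"grip": -1,"x": 0,"y": 0,"z": 0,"spin": 0},{"grip": -1,"x": 0,"y": 0,"z": 0,"spin": 0},{"grip": -1,"x": 0,"y": 0,"z": 0,"spin": 0},{"grip": -1,"x": 0,"y": 0,"z": 0,"spin": 0}]}}

```text
time_s: 13.7
position: [0.4339, -0.2202, 0.0126]
ee_rot: [-180.0, 0.1, -180.0]
force: [-0.4, 2.6, 5.8]
width: 0.618
```

Request:
{"method": "arm_command", "body": {"commands": [{"grip": -1,"x": 0,"y": 0,"z": -5,"spin": 0},{"grip": -1,"x": 0,"y": 0,"z": -20,"spin": 0},{"grip": -1,"x": 0,"y": 0,"z": -30,"spin": 0},{"grip": -1,"x": 0,"y": 0,"z": -35,"spin": 0},{"grip": -1,"x": 0,"y": 0,"z": -35,"spin": 0},{"grip": -1,"x": 0,"y": 0,"z": -35,"spin": 0},{"grip": -1,"x": 0,"y": 0,"z": -20,"spin": 0},{"grip": -1,"x": 0,"y": 0,"z": 0,"spin": 0},{"grip": -1,"x": 0,"y": 0,"z": 0,"spin": 0}]}}

```text
time_s: 14.45
position: [0.4333, -0.22, 0.1923]
ee_rot: [180.0, 0.1, 180.0]
force: [0.7, -0.3, -1.3]
width: 0.616
```

Request:
{"method": "arm_command", "body": {"commands": [{"grip": -1,"x": -15.2,"y": 30.4,"z": 0,"spin": 0},{"grip": -1,"x": -15.2,"y": 30.4,"z": 0,"spin": 0},{"grip": -1,"x": -15.2,"y": 30.4,"z": 0,"spin": 0},{"grip": -1,"x": -15.2,"y": 30.4,"z": 0,"spin": 0},{"grip": -1,"x": -15.2,"y": 30.4,"z": 0,"spin": 0},{"grip": -1,"x": -15.2,"y": 30.4,"z": 0,"spin": 0},{"grip": -1,"x": -15.2,"y": 30.4,"z": 0,"spin": 0},{"grip": -1,"x": -15.2,"y": 30.4,"z": 0,"spin": 0},{"grip": -1,"x": -15.2,"y": 30.4,"z": 0,"spin": 0},{"grip": -1,"x": -15.2,"y": 30.4,"z": 0,"spin": 0}]}}

```text
time_s: 15.28
position: [0.5847, 0.0854, 0.1891]
ee_rot: [-180.0, -0.2, -180.0]
force: [1.1, -0.8, 0.0]
width: 0.623
```

Request:
{"method": "arm_command", "body": {"commands": [{"grip": -1,"x": -15.2,"y": 30.4,"z": 0,"spin": 0},{"grip": -1,"x": -15.2,"y": 30.4,"z": 0,"spin": 0},{"grip": -1,"x": 0,"y": 0,"z": 0,"spin": 0},{"grip": -1,"x": 0,"y": 0,"z": 15,"spin": 0},{"grip": -1,"x": 0,"y": 0,"z": 30,"spin": 0},{"grip": -1,"x": 0,"y": 0,"z": 30,"spin": 0},{"grip": -1,"x": 0,"y": 0,"z": 25,"spin": 0},{"grip": -1,"x": 0,"y": 0,"z": 10,"spin": 0},{"grip": -1,"x": 0,"y": 0,"z": 0,"spin": 0},{"grip": -1,"x": 0,"y": 0,"z": 0,"spin": 0}]}}

```text
time_s: 16.12
position: [0.6153, 0.1444, 0.0813]
ee_rot: [-179.9, -0.0, -180.0]
force: [0.6, -0.3, -0.2]
width: 0.624
```

```bash
python3 - <<'E'
from m import *
print(ctrl.observe()['position'])
im,d=pic('scene','scene5')
cv2.imwrite('pics/s5c.png',cv2.resize(im[180:300,330:480],None,fx=5,fy=5,interpolation=cv2.INTER_CUBIC))
for t in('red_pot_mid','green_pot_mid'): print(t,[(x['p'],world('scene',x['at']).round(4)) for x in ctrl.place_of('scene',t)])
E
```

```text
[0.61531343 0.14436643 0.08125359]
red_pot_mid [(0.92, array([0.6136, 0.1457, 0.033 ])), (0.18, array([ 0.5432, -0.2396,  0.0031]))]
green_pot_mid [(0.78, array([0.612 , 0.1442, 0.0935])), (0.72, array([0.6124, 0.1435, 0.0014]))]
```

View pics/s5c.png

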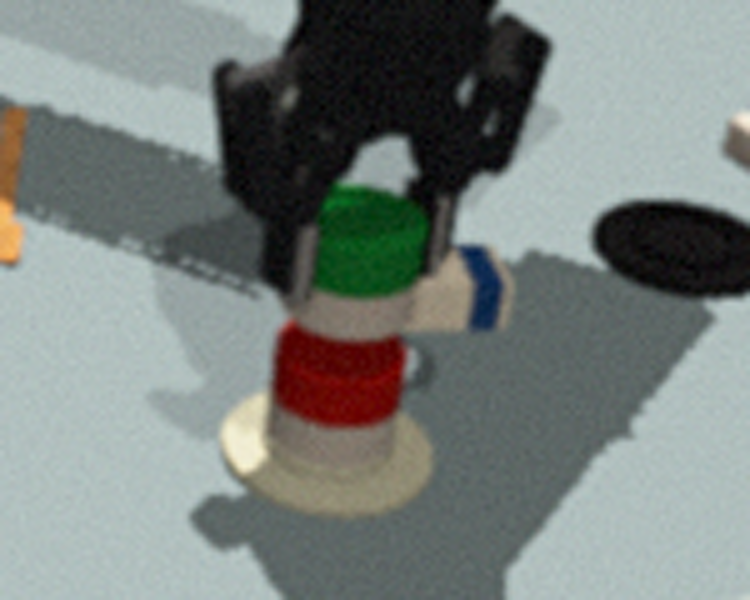

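```bash
cat > al.py <<'E'
from m import *
def proj(cam,p):
    P=ctrl.camera_params(cam);K=np.array(P['intrinsics']);E=np.array(P['extrinsics'])
    q=E[:3,:3]@np.asarray(p,float)+E[:3,3]; q=K@q; return q[:2]/q[2]
E
python3 - <<'E'
from al import *
im=cv2.imread('pics/scene5.png')
print(proj('scene',[.6155,.1447,.051]),proj('scene',[.6155,.1447,.115]))
hsv=cv2.cvtColor(im,cv2.COLOR_BGR2HSV)
for n,lo,hi in(('g',50,80),('r',0,6)):
    m=cv2.inRange(hsv,(lo,120,40),(hi,255,255)); m[:, :370]=0;m[:,440:]=0;m[:200]=0;m[300:]=0
    ys,xs=np.nonzero(m)
    for y in range(ys.min(),ys.max()+1,2):
        a=xs[ys==y]; print(n,y,a.min(),a.max(),(a.min()+a.max())/2) if len(a) else 0
E
```

```text
[398.35047829 251.08760891] [402.31990089 223.92683548]
g 217 396 402 399.0
g 219 395 408 401.5
g 221 394 413 403.5
g 223 393 414 403.5
g 225 394 415 404.5
g 227 394 415 404.5
g 229 394 414 404.0
g 231 393 413 403.0
g 233 393 413 403.0
g 235 393 412 402.5
g 237 394 410 402.0
r 244 388 388 388.0
r 246 386 391 388.5
r 248 386 409 397.5
r 250 386 409 397.5
r 252 385 410 397.5
r 254 385 409 397.0
r 256 385 409 397.0
r 258 385 409 397.0
r 260 385 409 397.0
r 262 388 408 398.0
r 264 393 405 399.0
```

Request:
{"method": "arm_command", "body": {"commands": [{"grip": -1,"x": 0,"y": -1.5,"z": 4,"spin": 0},{"grip": -1,"x": 0,"y": 0,"z": 4,"spin": 0},{"grip": -1,"x": 0,"y": 0,"z": 4,"spin": 0},{"grip": -1,"x": 0,"y": 0,"z": 3,"spin": 0},{"grip": -1,"x": 0,"y": 0,"z": 2,"spin": 0},{"grip": -1,"x": 0,"y": 0,"z": 0,"spin": 0},{"grip": -1,"x": 0,"y": 0,"z": 0,"spin": 0}]}}

```text
time_s: 16.85
position: [0.6153, 0.1432, 0.0641]
ee_rot: [-180.0, -0.0, -180.0]
force: [-0.2, -0.0, -0.4]
width: 0.62
```

Request:
{"method": "arm_command", "body": {"commands": [{"grip": -1,"x": 0,"y": 0,"z": 2,"spin": 0},{"grip": -1,"x": 0,"y": 0,"z": 2,"spin": 0},{"grip": -1,"x": 0,"y": 0,"z": 1,"spin": 0},{"grip": -1,"x": 0,"y": 0,"z": 0,"spin": 0},{"grip": -1,"x": 0,"y": 0,"z": 0,"spin": 0}]}}

```text
time_s: 17.27
position: [0.6158, 0.1434, 0.0606]
ee_rot: [180.0, 0.1, -180.0]
force: [-1.9, 0.1, 5.6]
width: 0.619
```

Contact just at the expected seated height; a small push, then release.

Request:
{"method": "arm_command", "body": {"commands": [{"grip": -1,"x": 0.5,"y": 0,"z": 1,"spin": 0},{"grip": -1,"x": 0,"y": 0,"z": 0,"spin": 0},{"grip": -1,"x": 0,"y": 0,"z": 0,"spin": 0}]}}

```text
time_s: 17.52
position: [0.6158, 0.1433, 0.0606]
ee_rot: [180.0, 0.2, -180.0]
force: [-2.4, -0.3, 7.4]
width: 0.625
```

Request:
{"method": "arm_command", "body": {"commands": [{"grip": 0.5,"x": 0,"y": 0,"z": 0,"spin": 0},{"grip": 1,"x": 0,"y": 0,"z": 0,"spin": 0},{"grip": 1,"x": 0,"y": 0,"z": 0,"spin": 0},{"grip": 1,"x": 0,"y": 0,"z": 0,"spin": 0},{"grip": 1,"x": 0,"y": 0,"z": 0,"spin": 0}]}}

```text
time_s: 17.93
position: [0.6147, 0.1432, 0.0578]
ee_rot: [-180.0, -0.0, 180.0]
force: [-0.7, 0.1, 0.3]
width: 0.998
```

Request:
{"method": "arm_command", "body": {"commands": [{"grip": 1,"x": 0,"y": 0,"z": -10,"spin": 0},{"grip": 1,"x": 0,"y": 0,"z": -30,"spin": 0},{"grip": 1,"x": 0,"y": 0,"z": -35,"spin": 0},{"grip": 1,"x": 0,"y": 0,"z": -35,"spin": 0},{"grip": 1,"x": 0,"y": 0,"z": -25,"spin": 0},{"grip": 1,"x": 0,"y": -36,"z": 0,"spin": 0},{"grip": 1,"x": 0,"y": -36,"z": 0,"spin": 0},{"grip": 1,"x": 0,"y": -36,"z": 0,"spin": 0},{"grip": 1,"x": 0,"y": -36,"z": 0,"spin": 0},{"grip": 1,"x": 0,"y": -36,"z": 0,"spin": 0}]}}

```text
time_s: 18.77
position: [0.6147, -0.0383, 0.1944]
ee_rot: [180.0, 0.1, -180.0]
force: [0.9, 0.2, -0.4]
width: 1.0
```

```bash
python3 - <<'E'
from m import *
print(ctrl.observe()['position'])
for c in ('scene','top'):
    im,d=pic(c,c+'6')
    for t in('red_pot_mid','green_pot_mid'): print(t,[(x['p'],world(c,x['at']).round(4)) for x in ctrl.place_of(c,t)][:1])
    print(meas(c,'green_pot_mid',.094,d,im))
    if c=='scene':cv2.imwrite('pics/s6c.png',cv2.resize(im[180:300,330:480],None,fx=5,fy=5,interpolation=cv2.INTER_CUBIC))
E
```

```text
[ 0.61469601 -0.03830123  0.19436389]
red_pot_mid [(0.71, array([0.6184, 0.1452, 0.0318]))]
green_pot_mid []
{'p': 0.6, 'n': 733, 'zmed': np.float64(0.0878), 'zmax': np.float64(0.0955), 'cen': array([0.6131, 0.1417, 0.0914]), 'mid': array([0.6143, 0.1403]), 'ell': array([398. , 240.7,  28.4,  31.3]), 'pl': array([0.6379, 0.124 , 0.094 ])}
red_pot_mid [(0.38, array([0.619 , 0.1452, 0.0316]))]
green_pot_mid [(0.94, array([0.617 , 0.1402, 0.0678]))]
{'p': 0.91, 'n': 507, 'zmed': np.float64(0.0884), 'zmax': np.float64(0.0957), 'cen': array([0.6164, 0.1396, 0.0909]), 'mid': array([0.615 , 0.1391]), 'ell': array([262.9, 197.9,  20.9,  29.7]), 'pl': array([0.6101, 0.1378, 0.094 ])}
```

View pics/s6c.png

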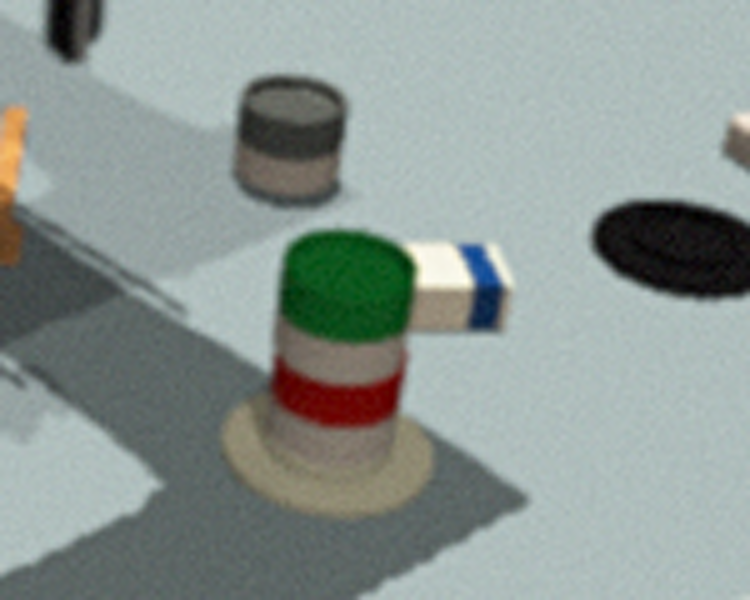

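Request:
{"method": "arm_command", "body": {"commands": [{"grip": 1,"x": 1,"y": -31,"z": 0,"spin": 0},{"grip": 1,"x": 0,"y": -31,"z": 0,"spin": 0},{"grip": 1,"x": 0,"y": -32,"z": 0,"spin": 0},{"grip": 1,"x": 0,"y": 0,"z": 0,"spin": 0},{"grip": 1,"x": 0,"y": 0,"z": 20,"spin": 0},{"grip": 1,"x": 0,"y": 0,"z": 30,"spin": 0},{"grip": 1,"x": 0,"y": 0,"z": 30,"spin": 0},{"grip": 1,"x": 0,"y": 0,"z": 30,"spin": 0},{"grip": 1,"x": 0,"y": 0,"z": 0,"spin": 0},{"grip": 1,"x": 0,"y": 0,"z": 0,"spin": 0}]}}

```text
time_s: 20.0
position: [0.6131, -0.1301, 0.0821]
ee_rot: [-180.0, -0.2, -179.9]
force: [1.0, 0.0, 0.3]
width: 1.003
```

Request:
{"method": "arm_command", "body": {"commands": [{"grip": 1,"x": 0,"y": -1,"z": 25,"spin": 0},{"grip": 1,"x": 0,"y": 0,"z": 25,"spin": 0},{"grip": 1,"x": 0,"y": 0,"z": 14,"spin": 0},{"grip": 1,"x": 0,"y": 0,"z": 7,"spin": 0},{"grip": 1,"x": 0,"y": 0,"z": 0,"spin": 0},{"grip": 1,"x": 0,"y": 0,"z": 0,"spin": 0}]}}

```text
time_s: 20.5
position: [0.6153, -0.1317, 0.0147]
ee_rot: [-180.0, 0.2, -180.0]
force: [0.2, -0.1, 0.5]
width: 0.996
```

Request:
{"method": "arm_command", "body": {"commands": [{"grip": 0.4,"x": 0,"y": 0,"z": 0,"spin": 0},{"grip": -1,"x": 0,"y": 0,"z": 0,"spin": 0},{"grip": -1,"x": 0,"y": 0,"z": 0,"spin": 0},{"grip": -1,"x": 0,"y": 0,"z": 0,"spin": 0},{"grip": -1,"x": 0,"y": 0,"z": 0,"spin": 0},{"grip": -1,"x": 0,"y": 0,"z": 0,"spin": 0},{"grip": -1,"x": 0,"y": 0,"z": 0,"spin": 0}]}}

```text
time_s: 21.08
position: [0.6149, -0.1319, 0.0141]
ee_rot: [-180.0, 0.2, -180.0]
force: [0.2, -0.2, 6.4]
width: 0.623
```

Request:
{"method": "arm_command", "body": {"commands": [{"grip": -1,"x": 0,"y": 0,"z": -5,"spin": 0},{"grip": -1,"x": 0,"y": 0,"z": -20,"spin": 0},{"grip": -1,"x": 0,"y": 0,"z": -35,"spin": 0},{"grip": -1,"x": 0,"y": 0,"z": -35,"spin": 0},{"grip": -1,"x": 0,"y": 0,"z": -35,"spin": 0},{"grip": -1,"x": 0,"y": 0,"z": -35,"spin": 0},{"grip": -1,"x": 0,"y": 0,"z": -20,"spin": 0},{"grip": -1,"x": 0,"y": 0,"z": 0,"spin": 0},{"grip": -1,"x": 0,"y": 0,"z": 0,"spin": 0}]}}

```text
time_s: 21.83
position: [0.6142, -0.1316, 0.1986]
ee_rot: [180.0, 0.1, 180.0]
force: [0.6, 0.9, -1.6]
width: 0.622
```

Request:
{"method": "arm_command", "body": {"commands": [{"grip": -1,"x": -0.5,"y": 25,"z": 0,"spin": 0},{"grip": -1,"x": 0,"y": 36,"z": 0,"spin": 0},{"grip": -1,"x": 0,"y": 36,"z": 0,"spin": 0},{"grip": -1,"x": 0,"y": 36,"z": 0,"spin": 0},{"grip": -1,"x": 0,"y": 36,"z": 0,"spin": 0},{"grip": -1,"x": 0,"y": 36,"z": 0,"spin": 0},{"grip": -1,"x": 0,"y": 36,"z": 0,"spin": 0},{"grip": -1,"x": 0,"y": 24,"z": 0,"spin": 0},{"grip": -1,"x": 0,"y": 10,"z": 0,"spin": 0},{"grip": -1,"x": 0,"y": 0,"z": 0,"spin": 0}]}}

```text
time_s: 22.67
position: [0.6134, 0.1454, 0.1948]
ee_rot: [-179.9, -0.2, -179.8]
force: [-0.1, -0.8, -1.2]
width: 0.62
```

Request:
{"method": "arm_command", "body": {"commands": [{"grip": -1,"x": 0,"y": 0,"z": 20,"spin": 0},{"grip": -1,"x": 0,"y": 0,"z": 25,"spin": 0},{"grip": -1,"x": 0,"y": 0,"z": 18,"spin": 0},{"grip": -1,"x": 0,"y": 0,"z": 10,"spin": 0},{"grip": -1,"x": 0,"y": 0,"z": 0,"spin": 0},{"grip": -1,"x": 0,"y": 0,"z": 0,"spin": 0},{"grip": -1,"x": 0,"y": 0,"z": 0,"spin": 0}]}}

```text
time_s: 23.25
position: [0.6151, 0.1429, 0.1259]
ee_rot: [180.0, 0.1, 180.0]
force: [-0.5, 0.4, -0.7]
width: 0.621
```

```bash
python3 - <<'E'
from al import *
print(ctrl.observe()['position'])
im,d=pic('scene','scene7')
cv2.imwrite('pics/s7c.png',cv2.resize(im[160:280,330:480],None,fx=5,fy=5,interpolation=cv2.INTER_CUBIC))
for t in('yellow_pot_mid','green_pot_mid'): print(t,[(x['p'],world('scene',x['at']).round(4)) for x in ctrl.place_of('scene',t)][:2])
print(proj('scene',[.6155,.144,.092]),proj('scene',[.6155,.144,.15]))
hsv=cv2.cvtColor(im,cv2.COLOR_BGR2HSV)
for n,lo,hi in(('g',50,80),('y',20,33)):
    m=cv2.inRange(hsv,(lo,150,40),(hi,255,255)); m[:, :370]=0;m[:,440:]=0;m[:180]=0;m[300:]=0
    ys,xs=np.nonzero(m)
    for y in range(ys.min(),ys.max()+1,3):
        a=xs[ys==y]; print(n,y,a.min(),a.max(),(a.min()+a.max())/2) if len(a) else 0
E
```

```text
[0.61511382 0.14291402 0.12586514]
yellow_pot_mid [(0.71, array([0.6128, 0.1438, 0.1355])), (0.35, array([0.4003, 0.25  , 0.0031]))]
green_pot_mid [(0.78, array([0.6119, 0.1456, 0.0747]))]
[400.55761788 233.98825747] [404.3111853  208.23364736]
g 227 390 391 390.5
g 230 388 409 398.5
g 233 387 412 399.5
g 236 387 411 399.0
g 239 386 411 398.5
g 242 387 410 398.5
g 245 391 409 400.0
y 198 397 404 400.5
y 201 395 414 404.5
y 204 396 418 407.0
y 207 396 417 406.5
y 210 395 417 406.0
y 213 395 416 405.5
y 216 395 415 405.0
y 219 398 411 404.5
```

View pics/s7c.png

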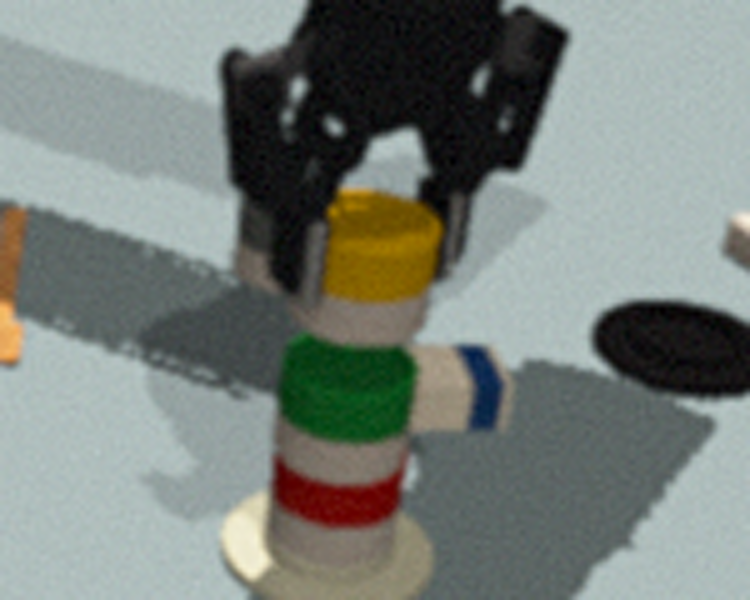

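Request:
{"method": "arm_command", "body": {"commands": [{"grip": -1,"x": 0,"y": -1,"z": 4,"spin": 0},{"grip": -1,"x": 0,"y": 0,"z": 4,"spin": 0},{"grip": -1,"x": 0,"y": 0,"z": 4,"spin": 0},{"grip": -1,"x": 0,"y": 0,"z": 4,"spin": 0},{"grip": -1,"x": 0,"y": 0,"z": 3,"spin": 0},{"grip": -1,"x": 0,"y": 0,"z": 0,"spin": 0},{"grip": -1,"x": 0,"y": 0,"z": 0,"spin": 0}]}}

```text
time_s: 23.98
position: [0.6143, 0.1422, 0.1049]
ee_rot: [-180.0, -0.0, 180.0]
force: [0.7, 0.7, -1.1]
width: 0.625
```

Request:
{"method": "arm_command", "body": {"commands": [{"grip": -1,"x": 0,"y": 0,"z": 2,"spin": 0},{"grip": -1,"x": 0,"y": 0,"z": 2,"spin": 0},{"grip": -1,"x": 0,"y": 0,"z": 1,"spin": 0},{"grip": -1,"x": 0,"y": 0,"z": 0,"spin": 0},{"grip": -1,"x": 0,"y": 0,"z": 0,"spin": 0}]}}

```text
time_s: 24.4
position: [0.6152, 0.1424, 0.1031]
ee_rot: [180.0, 0.2, -180.0]
force: [-2.8, -0.6, 7.4]
width: 0.619
```

Seated height reached (0.103); releasing.

Request:
{"method": "arm_command", "body": {"commands": [{"grip": 0.5,"x": 0,"y": 0,"z": 0,"spin": 0},{"grip": 1,"x": 0,"y": 0,"z": 0,"spin": 0},{"grip": 1,"x": 0,"y": 0,"z": 0,"spin": 0},{"grip": 1,"x": 0,"y": 0,"z": 0,"spin": 0},{"grip": 1,"x": 0,"y": 0,"z": 0,"spin": 0}]}}

```text
time_s: 24.82
position: [0.6143, 0.1422, 0.0999]
ee_rot: [-180.0, -0.0, 180.0]
force: [0.1, -0.6, 0.1]
width: 1.004
```

Request:
{"method": "arm_command", "body": {"commands": [{"grip": 1,"x": 0,"y": 0,"z": -10,"spin": 0},{"grip": 1,"x": 0,"y": 0,"z": -30,"spin": 0},{"grip": 1,"x": 0,"y": 0,"z": -30,"spin": 0},{"grip": 1,"x": 0,"y": 0,"z": -30,"spin": 0},{"grip": 1,"x": 35,"y": 0,"z": -10,"spin": 0},{"grip": 1,"x": 35,"y": -10,"z": 0,"spin": 0},{"grip": 1,"x": 35,"y": -20,"z": 0,"spin": 0},{"grip": 1,"x": 20,"y": -32,"z": 0,"spin": 0},{"grip": 1,"x": 16,"y": -32,"z": 0,"spin": 0},{"grip": 1,"x": 0,"y": -32,"z": 0,"spin": 0}]}}

```text
time_s: 25.65
position: [0.4716, 0.0154, 0.2124]
ee_rot: [179.9, 0.2, -179.9]
force: [2.2, -0.1, 0.5]
width: 1.0
```

```bash
python3 - <<'E'
from m import *
print(ctrl.observe()['position'])
for c in ('scene','top'):
    im,d=pic(c,c+'8')
    for t in('red_pot_mid','green_pot_mid','yellow_pot_mid'): print(t,[(x['p'],world(c,x['at']).round(4)) for x in ctrl.place_of(c,t)][:1])
    print(meas(c,'yellow_pot_mid',.135,d,im))
    if c=='scene':cv2.imwrite('pics/s8c.png',cv2.resize(im[170:290,330:480],None,fx=5,fy=5,interpolation=cv2.INTER_CUBIC))
E
```

```text
[0.47160408 0.01544176 0.21244894]
red_pot_mid [(0.94, array([0.6167, 0.146 , 0.031 ]))]
green_pot_mid [(0.59, array([0.6116, 0.145 , 0.0732]))]
yellow_pot_mid [(0.7, array([0.6141, 0.1383, 0.1147]))]
{'p': 0.81, 'n': 817, 'zmed': np.float64(0.1266), 'zmax': np.float64(0.1364), 'cen': array([0.6139, 0.141 , 0.1325]), 'mid': array([0.6141, 0.1395]), 'ell': array([400.4, 223.7,  30.2,  33. ]), 'pl': array([0.6423, 0.1206, 0.135 ])}
red_pot_mid []
green_pot_mid []
yellow_pot_mid [(0.75, array([0.6107, 0.1441, 0.1106]))]
{'p': 0.76, 'n': 129, 'zmed': np.float64(0.1302), 'zmax': np.float64(0.1356), 'cen': array([0.6304, 0.1503, 0.1316]), 'mid': array([0.6288, 0.1494]), 'ell': array([254.4, 183.9,   7.6,  19.5]), 'pl': array([0.6291, 0.1497, 0.135 ])}
```

View pics/s8c.png

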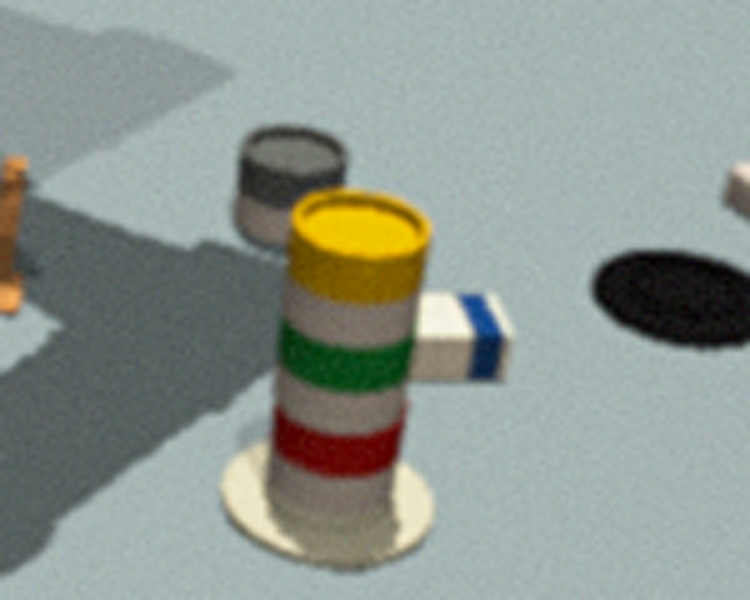

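Request:
{"method": "arm_command", "body": {"commands": [{"grip": 1,"x": 0,"y": 0,"z": 0,"spin": 0},{"grip": 1,"x": 0,"y": 0,"z": 25,"spin": 0},{"grip": 1,"x": 0,"y": 0,"z": 35,"spin": 0},{"grip": 1,"x": 0,"y": 0,"z": 35,"spin": 0},{"grip": 1,"x": 0,"y": 0,"z": 25,"spin": 0},{"grip": 1,"x": 0,"y": 0,"z": 10,"spin": 0},{"grip": 1,"x": 0,"y": 0,"z": 0,"spin": 0},{"grip": 1,"x": 0,"y": 0,"z": 0,"spin": 0}]}}

```text
time_s: 26.82
position: [0.474, 0.0163, 0.0815]
ee_rot: [-180.0, 0.1, -180.0]
force: [0.5, -0.4, 0.3]
width: 0.999
```

Request:
{"method": "arm_command", "body": {"commands": [{"grip": 1,"x": 0.5,"y": 0,"z": 25,"spin": 0},{"grip": 1,"x": 0,"y": 0,"z": 25,"spin": 0},{"grip": 1,"x": 0,"y": 0,"z": 13,"spin": 0},{"grip": 1,"x": 0,"y": 0,"z": 6,"spin": 0},{"grip": 1,"x": 0,"y": 0,"z": 0,"spin": 0},{"grip": 1,"x": 0,"y": 0,"z": 0,"spin": 0}]}}

```text
time_s: 27.32
position: [0.4742, 0.0166, 0.0134]
ee_rot: [180.0, 0.2, -180.0]
force: [0.6, 0.6, 0.5]
width: 1.0
```

Request:
{"method": "arm_command", "body": {"commands": [{"grip": 0.4,"x": 0,"y": 0,"z": 0,"spin": 0},{"grip": -1,"x": 0,"y": 0,"z": 0,"spin": 0},{"grip": -1,"x": 0,"y": 0,"z": 0,"spin": 0},{"grip": -1,"x": 0,"y": 0,"z": 0,"spin": 0},{"grip": -1,"x": 0,"y": 0,"z": 0,"spin": 0},{"grip": -1,"x": 0,"y": 0,"z": 0,"spin": 0},{"grip": -1,"x": 0,"y": 0,"z": 0,"spin": 0}]}}

```text
time_s: 27.9
position: [0.4739, 0.0165, 0.0128]
ee_rot: [180.0, 0.1, -180.0]
force: [-0.7, 1.2, 6.1]
width: 0.622
```

Request:
{"method": "arm_command", "body": {"commands": [{"grip": -1,"x": 0,"y": 0,"z": -5,"spin": 0},{"grip": -1,"x": 0,"y": 0,"z": -20,"spin": 0},{"grip": -1,"x": 0,"y": 0,"z": -35,"spin": 0},{"grip": -1,"x": 0,"y": 0,"z": -35,"spin": 0},{"grip": -1,"x": 0,"y": 0,"z": -25,"spin": 0},{"grip": -1,"x": 0,"y": 0,"z": -10,"spin": 0},{"grip": -1,"x": 0,"y": 0,"z": 0,"spin": 0},{"grip": -1,"x": 0,"y": 0,"z": 0,"spin": 0}]}}

```text
time_s: 28.57
position: [0.4725, 0.0165, 0.1403]
ee_rot: [180.0, -0.1, 180.0]
force: [0.0, 0.0, -0.9]
width: 0.62
```

Request:
{"method": "arm_command", "body": {"commands": [{"grip": -1,"x": -5.1,"y": 21.5,"z": 0,"spin": 0},{"grip": -1,"x": -5.1,"y": 34,"z": 0,"spin": 0},{"grip": -1,"x": -5.1,"y": 34,"z": 0,"spin": 0},{"grip": -1,"x": -5.1,"y": 34,"z": 0,"spin": 0},{"grip": -1,"x": -5.1,"y": 34,"z": 0,"spin": 0},{"grip": -1,"x": -5.1,"y": 34,"z": 0,"spin": 0},{"grip": -1,"x": -5.1,"y": 34,"z": 0,"spin": 0},{"grip": -1,"x": -5.1,"y": 34,"z": 0,"spin": 0},{"grip": -1,"x": -5.1,"y": 34,"z": 0,"spin": 0},{"grip": -1,"x": -5.1,"y": 34,"z": 0,"spin": 0}]}}

```text
time_s: 29.4
position: [0.5229, 0.3448, 0.138]
ee_rot: [-179.8, -0.2, -180.0]
force: [0.7, -0.2, -1.0]
width: 0.623
```

Request:
{"method": "arm_command", "body": {"commands": [{"grip": -1,"x": -5.1,"y": 30,"z": 0,"spin": 0},{"grip": -1,"x": -5.1,"y": 20,"z": 0,"spin": 0},{"grip": -1,"x": 0,"y": 0,"z": 0,"spin": 0},{"grip": -1,"x": 0,"y": 0,"z": 20,"spin": 0},{"grip": -1,"x": 0,"y": 0,"z": 35,"spin": 0},{"grip": -1,"x": 0,"y": 0,"z": 30,"spin": 0},{"grip": -1,"x": 0,"y": 0,"z": 15,"spin": 0},{"grip": -1,"x": 0,"y": 0,"z": 0,"spin": 0},{"grip": -1,"x": 0,"y": 0,"z": 0,"spin": 0}]}}

```text
time_s: 30.15
position: [0.5333, 0.3923, 0.039]
ee_rot: [-179.8, -0.2, 180.0]
force: [1.1, -0.2, 0.8]
width: 0.624
```

```bash
python3 - <<'E'
from al import *
print(ctrl.observe()['position'])
for c in ('scene','top'):
    im,d=pic(c,c+'9')
    for t in('blue_pot_mid','night_base'): print(c,t,[(x['p'],world(c,x['at']).round(4)) for x in ctrl.place_of(c,t)][:2])
    if c=='scene':cv2.imwrite('pics/s9c.png',cv2.resize(im[140:260,400:550],None,fx=5,fy=5,interpolation=cv2.INTER_CUBIC))
E
```

```text
[0.5332586  0.39225487 0.03895716]
scene blue_pot_mid [(0.74, array([0.5266, 0.3927, 0.0492]))]
scene night_base [(0.6, array([0.5315, 0.3984, 0.0058]))]
top blue_pot_mid [(0.61, array([0.5385, 0.3955, 0.054 ]))]
top night_base [(0.85, array([0.5372, 0.3983, 0.0019]))]
```

View pics/s9c.png

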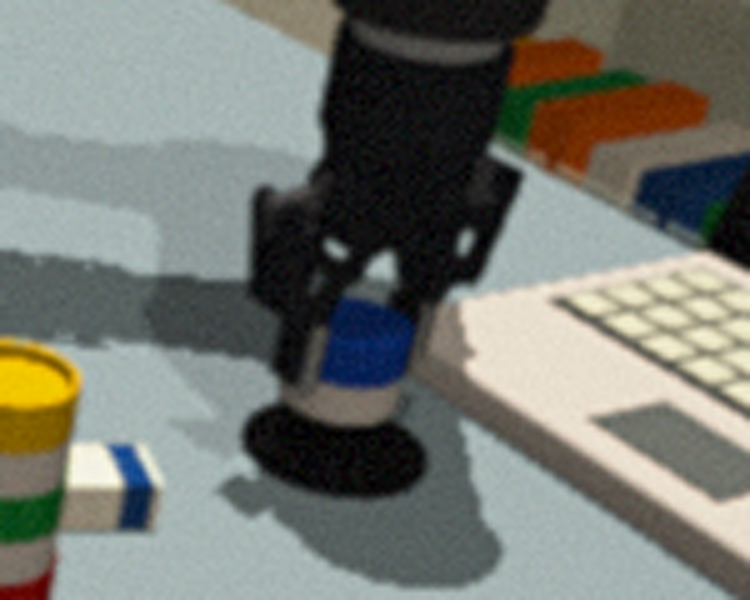

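```bash
python3 - <<'E'
from al import *
im=cv2.imread('pics/scene9.png'); hsv=cv2.cvtColor(im,cv2.COLOR_BGR2HSV)
m=cv2.inRange(hsv,(100,130,40),(125,255,255)); m[:,:455]=0;m[:,492:]=0;m[:190]=0;m[225:]=0
ys,xs=np.nonzero(m)
for y in range(ys.min(),ys.max()+1,3):
    a=xs[ys==y];print(y,a.min(),a.max())
# disc: edges from early unobstructed images
for f,c in (('scene0','scene'),('scene8','scene'),('top0','top'),('top8','top')):
    i=cv2.imread(f'pics/{f}.png'); g=i.max(2)
    k=(g<70).astype(np.uint8)
    n,l,s,ce=cv2.connectedComponentsWithStats(k)
    u,v=proj(c,[.5345,.394,.006]).round().astype(int)
    q=(l==l[v,u]).astype(np.uint8); cs,_=cv2.findContours(q,0,1); e=cv2.fitEllipse(max(cs,key=len))
    print(f,np.round(e[0],2),np.round(e[1],1),s[l[v,u]][4],planept(c,*e[0],.006).round(4))
    # same for white base by cutout in *0 only
print('model pot lid band', proj('scene',[.534,.3935,.07]),proj('scene',[.534,.3935,.055]))
for z,(dx,dy) in ((.06,(0,0)),):
    pass
# silhouettes of 54mm circle at lid heights
t=np.linspace(0,2*np.pi,200)
for z in(.072,.062,.052):
    P=np.array([proj('scene',[.534+.027*np.cos(a),.3935+.027*np.sin(a),z]) for a in t]); print(z,P[:,0].min().round(1),P[:,0].max().round(1),P[:,1].min().round(1),P[:,1].max().round(1))
E
```

```text
199 468 468
202 467 479
205 466 482
208 466 482
211 465 481
214 464 480
scene0 [466.41 229.32] [17. 36.] 518 [0.5354 0.3931 0.006 ]
scene8 [466.41 229.44] [16.8 36. ] 513 [0.5358 0.3927 0.006 ]
top0 [156.64 241.88] [36.  38.1] 1128 [0.5351 0.3957 0.006 ]
top8 [251.   317.41] [280.1 351.9] 25550 [0.3582 0.1766 0.006 ]
model pot lid band [471.67682506 205.63541012] [470.36028422 211.24909704]
0.072 460.0 483.9 199.6 210.4
0.062 459.2 482.9 203.3 214.2
0.052 458.3 482.0 207.0 218.0
```

Request:
{"method": "arm_command", "body": {"commands": [{"grip": -1,"x": 0,"y": 1,"z": 4,"spin": 0},{"grip": -1,"x": 0,"y": 0,"z": 4,"spin": 0},{"grip": -1,"x": 0,"y": 0,"z": 3,"spin": 0},{"grip": -1,"x": 0,"y": 0,"z": 0,"spin": 0},{"grip": -1,"x": 0,"y": 0,"z": 0,"spin": 0},{"grip": -1,"x": 0,"y": 0,"z": 0,"spin": 0}]}}

```text
time_s: 30.95
position: [0.5341, 0.3947, 0.0303]
ee_rot: [-180.0, -0.0, -180.0]
force: [-0.3, -0.1, -0.2]
width: 0.62
```

Good. Target seated height ≈ 0.0128+0.007 = 0.020.

Request:
{"method": "arm_command", "body": {"commands": [{"grip": -1,"x": 0,"y": 0,"z": 3,"spin": 0},{"grip": -1,"x": 0,"y": 0,"z": 3,"spin": 0},{"grip": -1,"x": 0,"y": 0,"z": 2,"spin": 0},{"grip": -1,"x": 0,"y": 0,"z": 0,"spin": 0},{"grip": -1,"x": 0,"y": 0,"z": 0,"spin": 0}]}}

```text
time_s: 31.37
position: [0.534, 0.3946, 0.022]
ee_rot: [-180.0, -0.0, 180.0]
force: [-0.2, 1.0, -0.9]
width: 0.621
```

Request:
{"method": "arm_command", "body": {"commands": [{"grip": -1,"x": 0,"y": 0,"z": 1.5,"spin": 0},{"grip": -1,"x": 0,"y": 0,"z": 1.5,"spin": 0},{"grip": -1,"x": 0,"y": 0,"z": 1,"spin": 0},{"grip": -1,"x": 0,"y": 0,"z": 0,"spin": 0},{"grip": -1,"x": 0,"y": 0,"z": 0,"spin": 0}]}}

```text
time_s: 31.78
position: [0.5345, 0.395, 0.0199]
ee_rot: [180.0, 0.1, -180.0]
force: [-2.3, -1.0, 5.1]
width: 0.622
```

Request:
{"method": "arm_command", "body": {"commands": [{"grip": -1,"x": 0,"y": 0,"z": 0.7,"spin": 0},{"grip": -1,"x": 0,"y": 0,"z": 0,"spin": 0},{"grip": 0.5,"x": 0,"y": 0,"z": 0,"spin": 0},{"grip": 0.9,"x": 0,"y": 0,"z": 0,"spin": 0},{"grip": 0.9,"x": 0,"y": 0,"z": 0,"spin": 0},{"grip": 0.9,"x": 0,"y": 0,"z": 0,"spin": 0},{"grip": 0.9,"x": 0,"y": 0,"z": 0,"spin": 0}]}}

```text
time_s: 32.37
position: [0.534, 0.3947, 0.0173]
ee_rot: [-180.0, -0.0, 180.0]
force: [0.4, 0.0, -0.6]
width: 0.95
```

Request:
{"method": "arm_command", "body": {"commands": [{"grip": 0.9,"x": 0,"y": 0,"z": -10,"spin": 0},{"grip": 0.9,"x": 0,"y": 0,"z": -30,"spin": 0},{"grip": 0.9,"x": 0,"y": 0,"z": -35,"spin": 0},{"grip": 0.9,"x": 0,"y": 0,"z": -35,"spin": 0},{"grip": 0.9,"x": 0,"y": 0,"z": -35,"spin": 0},{"grip": 0.9,"x": 30,"y": 0,"z": -25,"spin": 0},{"grip": 0.9,"x": 35,"y": 0,"z": 0,"spin": 0},{"grip": 0.9,"x": 35,"y": 0,"z": 0,"spin": 0},{"grip": 0.9,"x": 0,"y": 0,"z": 0,"spin": 0},{"grip": 0.9,"x": 0,"y": 0,"z": 0,"spin": 0}]}}

```text
time_s: 33.2
position: [0.433, 0.3951, 0.1893]
ee_rot: [179.9, 0.1, -179.9]
force: [0.9, -0.6, 0.1]
width: 0.951
```

```bash
python3 - <<'E'
from al import *
print(ctrl.observe()['position'])
for c in ('scene','top'):
    im,d=pic(c,c+'10')
    for t in('blue_pot_mid','night_base','red_pot_mid','green_pot_mid','yellow_pot_mid','spare_pot','brown_bottle','carton'): print(c,t,[(x['p'],world(c,x['at']).round(4)) for x in ctrl.place_of(c,t)][:1])
    print(meas(c,'blue_pot_mid',.053,d,im))
    if c=='scene':cv2.imwrite('pics/s10c.png',cv2.resize(im[150:290,350:525],None,fx=4,fy=4,interpolation=cv2.INTER_CUBIC))
E
```

```text
[0.43299085 0.39511647 0.18928271]
scene blue_pot_mid [(0.7, array([0.5308, 0.3961, 0.0294]))]
scene night_base [(0.66, array([ 0.5467, -0.2389,  0.005 ]))]
scene red_pot_mid [(0.92, array([0.6161, 0.1466, 0.0319]))]
scene green_pot_mid [(0.97, array([0.6109, 0.1473, 0.0736]))]
scene yellow_pot_mid [(0.68, array([0.6114, 0.1418, 0.1127]))]
scene spare_pot [(0.71, array([0.4004, 0.2514, 0.0048]))]
scene brown_bottle [(0.8, array([ 0.5457, -0.239 ,  0.0024]))]
scene carton [(0.55, array([ 0.5281,  0.2491, -0.0015]))]
{'p': 0.74, 'n': 531, 'zmed': np.float64(0.0448), 'zmax': np.float64(0.0545), 'cen': array([0.5331, 0.3936, 0.0507]), 'mid': array([0.5337, 0.3932]), 'ell': array([468.2, 218.6,  24.3,  26.3]), 'pl': array([0.5584, 0.3677, 0.053 ])}
top blue_pot_mid [(0.73, array([0.6162, 0.1381, 0.0726]))]
top night_base [(0.67, array([0.5368, 0.3978, 0.0014]))]
top red_pot_mid [(0.58, array([0.6192, 0.1467, 0.0333]))]
top green_pot_mid [(0.72, array([0.6172, 0.1449, 0.0315]))]
top yellow_pot_mid [(0.73, array([0.6133, 0.1436, 0.1106]))]
top spare_pot [(0.74, array([0.4022, 0.2474, 0.0009]))]
top brown_bottle [(0.59, array([ 0.5493, -0.2374,  0.0009]))]
top carton [(0.84, array([ 0.5399,  0.2519, -0.0017]))]
{'p': 0.78, 'n': 610, 'zmed': np.float64(0.0468), 'zmax': np.float64(0.054), 'cen': array([0.5337, 0.3961, 0.0503]), 'mid': array([0.535 , 0.3963]), 'ell': array([151.6, 240.1,  24.3,  30.1]), 'pl': array([0.531 , 0.3894, 0.053 ])}
```

View pics/s10c.png

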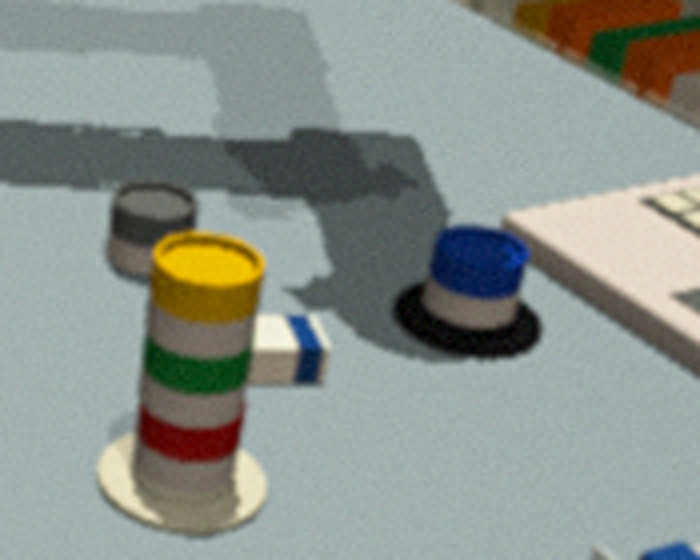

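View pics/top10.png

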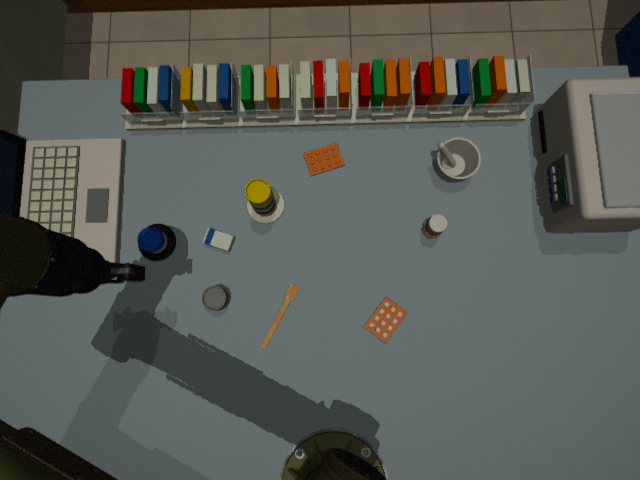

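```bash
python3 -c "
from workcell import ctrl
print(ctrl.close_job())"
```

```text
the job is handed in; nothing more can be done
None
```

The pots are set out as asked and the job was handed in at about 34 s, well inside the 128 s limit. On the white base the stack is red at the bottom, green on it and yellow on top. The blue pot stands alone on the black base.

- **Seating:** each pot reached its expected seated height within about 1 mm by the tool reading before I released it. The camera depth agreed: lid tops came out at about 54 mm (red and blue), 95 mm (green) and 136 mm (yellow). True seated values are 53, 94 and 135 mm, and the camera had read about 1 to 2 mm high on pots standing on the counter.
- **Upright:** the last pictures show the stack straight and blue level in its ring.
- **Bystanders:** the spare pot, the jar and the carton show no visible movement, and their last measured positions match the first to within about 6 mm, which is measuring error.
- **Gripper:** it was open, raised and clear of everything, and the contact forces I read stayed under about 15 N.

**Disagreements:**
- The two cameras differ from each other by up to about 5 mm in horizontal position. I therefore judged the centring mainly by the seated heights and the tool position.
- In the last check the networks gave two false results. In the top view blue was reported at the stack, and in the scene view the black base was reported at the jar. The pictures and the colour outlines contradict both.

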